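# Stand the blue tile in the display rack and hold the camera stand fully raised

### The job

Set up the picture: take the blue tile out of the white drainer, stand it on edge fully down in the middle slot of the wooden rack, in front of the wooden board, and let go of it. Then squeeze in the orange release button on the camera stand's grip and, keeping it squeezed, pull the grip straight up past the first stop to the second, topmost stop; finish while still holding it up there with the button in, because it sinks when let go. Leave the white tile, the wooden board and the other things on the counter where they are.

Things in the scene. Friction and masses are not known exactly. Their poses are not given: they have to be found in the camera images.
- blue_tile: Blue glazed ceramic tile, a flat plaque 150 mm long (its x), 12 mm thick (its y), 110 mm tall (its z), about 0.35 kg. Loose; starts standing on edge in one of the two slots of the drainer (either one). Origin: centre of its lower edge, z up.
- white_tile: White ceramic tile of the same size and origin, standing in the drainer's other slot, 70 mm from the blue one. Stays there.
- drainer: White plastic drainer fixed to the counter, 94 x 136 mm, to the robot's right. Origin: centre of its underside. Two slots along its x at y = -35 and +35 mm, each 19 mm wide between steel dowels whose tops are 62 mm above the counter; slot floor at 12 mm.
- rack: Wooden rack fixed to the counter ahead of the robot, 94 x 180 mm. Origin: centre of its underside, z up. Three slots along its x at y = -60, 0, +60 mm, each 19 mm wide between 10 mm dowels (at x = -36 and +36 mm, tops 62 mm above the counter); slot floor at 12 mm. The middle slot (y = 0) takes the blue tile, either face forward; +y points to the camera stand's side.
- wood_board: Dark wooden board 150 x 12 x 110 mm (x, y, z), loose, standing in the rack's slot at y = -60 mm. Origin: centre of its lower edge. Stays there.
- stand: Camera stand fixed to the counter, to the robot's left: dark round foot 120 mm across, black upright sleeve, aluminium collar 40 mm across with its top at 154 mm. Origin: centre of the underside, z up along the mast, the same axes as the grip's. The mast slides up out of the sleeve and carries a grey grip, with a small black camera on the grip's -y side.
- grip (a point): Point to grasp: centre of the grey grip block, 194 mm above the counter with the mast down (block 167 to 214 mm), rising with the mast. Pinch across x from above: 33 mm over the orange button (22 x 34 mm, on the stand's +x face, centred at this height), 27 mm with it pressed; the -x face is plain. 30 mm wide along y. The camera is 38 to 68 mm off to -y, top at 196 mm.
- mast (a joint): Lift of the mast in m: 0 down and latched (1.5 mm play), 0.055 first stop (latches there too if the button is out), 0.110 second, topmost stop: firm end of travel, no latch. With the button in it slides freely; what slides weighs about 0.34 kg (drag 0.6 N plus 12 N per m/s); let go at the top it sinks some 40 mm.
- release (a joint): Press of the orange release button in m: 0 out (latched), 0.006 fully in; the latch is free from about 0.005. Spring: about 3 N to start, 9 N fully in; it springs out when let go.
- vase: White round vase 64 mm in diameter, 100 mm tall, with lavender to 165 mm; loose, stands behind the rack to the left. Origin under its centre. Leave it.
- mug: White mug 80 mm in diameter, 90 mm tall, loose, behind the rack to the right. Origin under its centre. Leave it.
- beaker: Steel beaker 68 mm in diameter, 100 mm tall, loose, nearer the robot, left. Origin under its centre. Leave it.
- jar: Amber glass jar 70 mm in diameter, 100 mm tall, loose, nearer the robot, right. Origin under its centre. Leave it.
- fruit_bowl: White bowl of lemons 180 mm in diameter, 92 mm tall, loose, far behind the rack. Origin under its centre. Leave it.
Mind the look-alikes: they are no part of the job. What is shaped like the blue_tile but turquoise or yellow is not meant.

How it is judged:
By the outcome, as a careful person would: the job done as asked, in the order asked, and still so for the second after the job is handed in, while the arm keeps its last pose, push and grip.
It also fails if it takes over 61 s, if anything falls off the work surface, if the arm or the gripper's body presses on something with over 40 N, if the wrist force passes 120 N, or if a joint passes its speed limit or range.

### The arm

A 6-joint arm with a two-finger parallel gripper is mounted at the origin on the work surface. World frame = base frame: x ahead of the robot, y to its left, z up, the work surface at z = 0. Lengths are in m, angles in rad, forces in N, time in s.
With the tool pointing down it reaches from about 0.35 to 0.925 m from the base axis. Payload 6.4 kg.
Tool frame: the origin (TCP) lies on the centre line of the jaws, within the pads' length; the fingertips stand 11 mm ahead of it and the grasp point (between the pads) lies 8 mm behind it (robot.nose_length is the z of the fingertips in the tool frame, in m); z points along the fingers, y is the line along which they close (so a half turn about z gives the same grasp; the last joint's range is limited). The gripper opens to 94 mm and grips with 3 to 60 N. Pads are 16 mm wide; open, the fingers measure 119 mm over their backs; the gripper's body (75 mm by 177 mm) begins 78 mm behind the grasp point.
Start: joints at [1.16, 0.245, 1.558, -0, 1.339, -0.174], TCP at [0.152, 0.632, 0.216] pointing down, gripper open.
Joint ranges: [-3.13, 3.13], [-1.02, 2.26], [0.13, 2.54], [-0.95, 4.09], [0.21, 2.88], [-2.74, 2.74]. Speed limits (rad/s): [2.57, 2.57, 3.14, 3.14, 3.14, 3.14].

### API

Orientations are given as a rotation vector (axis times angle).
In Python, from rig import robot gives the robot as it stands. The module is installed in compiled form; this text tells all that it offers.
- The arm moves only by the tool drive_tool, never from a script. Its argument "targets" is a list of rows, each a list of 2 entries, a list of its own where there are three numbers: the shift along the tool's x, y, z each as a share of 25 cm, from -1 to 1, then the turn, a rotation vector about the tool's x, y, z each as a share of pi/2 rad, from -1 to 1. In form: [[[dx, dy, dz], [wx, wy, wz]], ...]. A call has 1 to 5 rows; each row is the pose to reach, as a shift and turn from the pose commanded when the call began, along the tool's axes at that moment; what a row does not reach only later rows make up. A row lasts 1/8 s, in which the tool goes at most 62.5 mm and 10.7 degrees, less where a joint would pass 70% of its speed; a pose out of reach is approached as far as the arm can. A call with a number of a shift or a turn outside -1 to 1 is refused whole. A call with a gripper value outside its range is refused whole. "grip" is the opening, from 0 (shut) to 1 (fully open), set as the call begins (left out, the last holds). The fingers move at their own pace and stop on an object; the grip force is fixed at half the most. Time passes only in rows, so rows that repeat a pose let the fingers close. It gives the time, the measured TCP pose, the force, the opening and the grip force at its end, in the units of the state.
- robot.state(): the state, without advancing time (a new reading comes with each control period).
- robot.camera(name): name is "scene" or "side" or "wrist"; returns a dict with "color" (480x640x3 uint8, red, green, blue), "K" (3x3 intrinsics, pixels), "extrinsics" (4x4, takes a point from camera to world coordinates). Camera axes: x right, y down, z forward; pixel columns grow to the right and rows downward; lengths in m; the calibration is good to about 2 mm. A picture is of the moment at which its call begins. There is no depth.
- robot.sign_off(): hands the job in; it is judged then, once.
Trained networks look in a picture, given as the dict that the camera call returned (one of the last four; its "shot" number tells which), for a name from the list of things; names that differ only in an ending like _2 or _b are one class to them, and where a whole thing is asked for, a point or a joint stands for the part that bears it (a point fixed in the world has none). Each returns a list of dicts, best first, with "p" (0 to 1); they miss things now and then, are a little off and sometimes report something else, mostly with a low value. They report only what shows in the picture. A call takes as long as a camera call. They do not tell look-alikes from the thing itself.
- robot.look_for(thing, picture): "bbox" ([left, top, right, bottom] in pixels, round what is visible of it).
- robot.landmark_of(thing, picture): "uv" ([column, row] in pixels: a listed point, or the origin of a listed thing).
The state is a dict: "t": time; "joint_positions": joint angles; "qd": joint speeds; "effort": joint torques, N m; "position": TCP position; "orientation": TCP orientation; "wrist_force": force on the tool from outside, world axes, zero at the start; "torque": the same for the moment, N m; "gripper_width": finger opening in m; "finger_force": force on a finger pad.
Only numpy, scipy, OpenCV 4.12 (cv2) and the standard library are available. Lean on these libraries where they do the work, as an engineer would, in place of code of your own. Each camera call takes 0.05 s, during which the arm holds its last target. There are 200 camera calls.

## Working session

There is one attempt and no reset: what is moved stays moved. The work goes in short steps, Python scripts to look and compute and a tool call to move; the robot and the scene stay as the last step left them, time stands still between calls to the robot, and variables do not carry over. Pictures are saved under pics/ and viewed, at most 12 in all, crops included, and the job is handed in when it is done.

Besides the shell and the picture viewer there is one more tool, called after "Request:" as a command line: name --argument value ..., lists and objects as JSON in quotes. drive_tool: Moves the arm, as the interface text tells. Its arguments: {"type":"object","properties":{"targets":{"type":"array","items":{"type":"array"}},"grip":{"type":"number"}},"required":["targets"]}

```bash
mkdir -p pics; cat > h.py <<'E'
import numpy as np, cv2
from rig import robot
from scipy.spatial.transform import Rotation as R
def ray(pic,uv):
    K=pic["K"];T=np.array(pic["extrinsics"])
    d=T[:3,:3]@np.linalg.inv(K)@np.array([uv[0],uv[1],1.0]);return T[:3,3],d
def onz(pic,uv,z):
    o,d=ray(pic,uv);return o+d*(z-o[2])/d[2]
def proj(pic,P):
    T=np.linalg.inv(pic["extrinsics"]);p=T[:3,:3]@np.asarray(P)+T[:3,3];q=pic["K"]@p;return q[:2]/q[2]
def tri(l):
    A=0;b=0
    for pic,uv in l:
        o,d=ray(pic,uv);d=d/np.linalg.norm(d);M=np.eye(3)-np.outer(d,d);A=A+M;b=b+M@o
    return np.linalg.solve(A,b)
def save(pic,n): cv2.imwrite("pics/"+n,pic["color"][:,:,::-1])
E
python3 - <<'E'
from h import *
np.set_printoptions(precision=4,suppress=True)
s=robot.state();print(s)
ps={c:robot.camera(c) for c in("scene","side","wrist")}
for c in ps: save(ps[c],c+"0.png");print(c,np.array(ps[c]["extrinsics"])[:3])
for th,z in dict(blue_tile=.012,white_tile=.012,drainer=0,rack=0,wood_board=.012,stand=0,grip=.194,jar=0,beaker=0,vase=0,mug=0).items():
    for c in ("scene","side"):
        for r in robot.landmark_of(th,ps[c])[:3]: print(th,c,np.round(r["uv"]),round(r["p"],2),onz(ps[c],r["uv"],z))
E
```

```text
{'t': 0.0, 'joint_positions': array([ 1.1599,  0.2458,  1.559 , -0.    ,  1.3387, -0.1741]), 'qd': array([ 0.0004, -0.0006,  0.0004,  0.0006,  0.0001,  0.0026]), 'effort': array([ -0.0008, -41.5832, -31.4602,   0.0684,   0.0332,  -0.0001]), 'position': array([0.1523, 0.6313, 0.2154]), 'orientation': array([-0.371 , -3.1191,  0.0029]), 'wrist_force': array([ 0.5529,  0.5325, -0.9188]), 'torque': array([-0.0106,  0.0499, -0.0016]), 'finger_force': 0.0, 'gripper_width': 0.09420328095692357}
scene [[ 0.2464  0.6516 -0.7175  1.447 ]
 [ 0.9691 -0.176   0.1731 -0.2739]
 [-0.0135 -0.7379 -0.6748  0.9732]]
side [[-0.9321 -0.2747  0.2363  0.2666]
 [-0.362   0.7314 -0.578   0.6549]
 [-0.0141 -0.6242 -0.7811  1.0889]]
wrist [[ 0.2331  0.9422  0.2407  0.0807]
 [ 0.9725 -0.2255 -0.059   0.6481]
 [-0.0013  0.2478 -0.9688  0.384 ]]
blue_tile scene [173. 339.] 0.97 [ 0.6433 -0.4311  0.012 ]
blue_tile scene [179. 241.] 0.74 [ 0.2975 -0.4005  0.012 ]
blue_tile scene [205. 275.] 0.73 [ 0.452  -0.3406  0.012 ]
blue_tile side [340. 175.] 0.88 [ 0.6254 -0.4118  0.012 ]
blue_tile side [444. 205.] 0.7 [ 0.29
[... 819 characters left out ...]
 [0.5495 0.3471 0.194 ]
jar scene [258. 252.] 0.84 [ 0.3865 -0.19    0.    ]
jar side [395. 254.] 0.85 [ 0.3807 -0.1792  0.    ]
beaker scene [384. 224.] 0.66 [0.3668 0.188  0.    ]
beaker side [358. 372.] 0.9 [0.3681 0.1865 0.    ]
vase scene [328. 272.] 0.73 [ 0.5163 -0.0224  0.    ]
vase scene [434. 320.] 0.56 [0.7373 0.1831 0.    ]
vase scene [461. 256.] 0.46 [0.5481 0.3456 0.    ]
vase side [324. 276.] 0.73 [ 0.5384 -0.0393  0.    ]
vase side [215. 318.] 0.72 [0.7524 0.1797 0.    ]
mug scene [290. 346.] 0.79 [ 0.7249 -0.1718  0.    ]
mug side [279. 220.] 0.83 [ 0.7351 -0.1789  0.    ]
mug side [378. 213.] 0.44 [ 0.4698 -0.3095  0.    ]
mug side [324. 275.] 0.34 [ 0.5403 -0.0421  0.    ]
```

View pics/scene0.png

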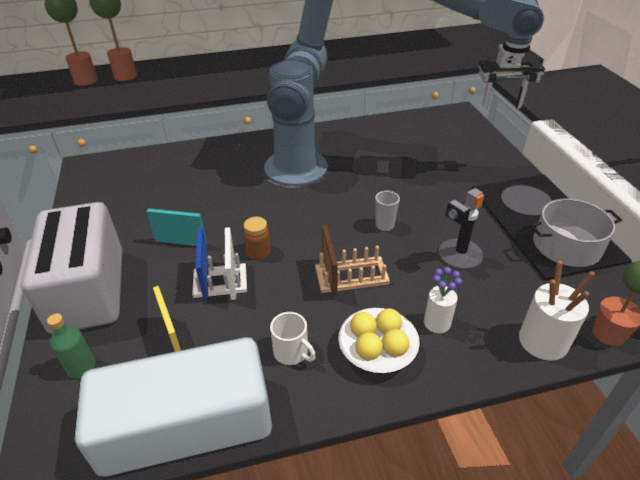

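View pics/side0.png

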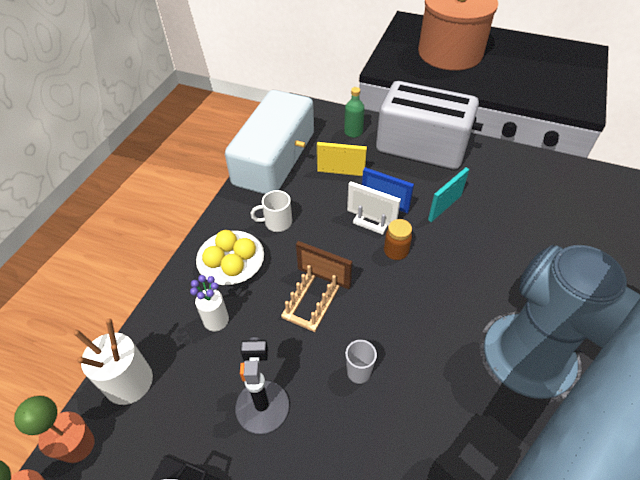

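Blue candidates: blue at scene (203,262) / side (388,190), standing in the drainer beside the white tile, is the one meant. The turquoise tile (176,228) and the yellow one (167,320) stand free on the counter, so they are decoys. The orange button is at scene (476,199), on the +x side of the grip. Next come the enlarged crops.

```bash
python3 - <<'E'
import cv2,numpy as np
a=cv2.imread("pics/scene0.png");b=cv2.imread("pics/side0.png")
f=lambda i,u,v,w=100,h=75:cv2.resize(i[v:v+h,u:u+w],(400,300),interpolation=cv2.INTER_CUBIC)
cv2.imwrite("pics/crop0.png",np.vstack([np.hstack([f(a,170,225),f(a,305,222)]),np.hstack([f(b,335,165),f(b,270,240)])]))
E
```

```text
(no output)
```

View pics/crop0.png

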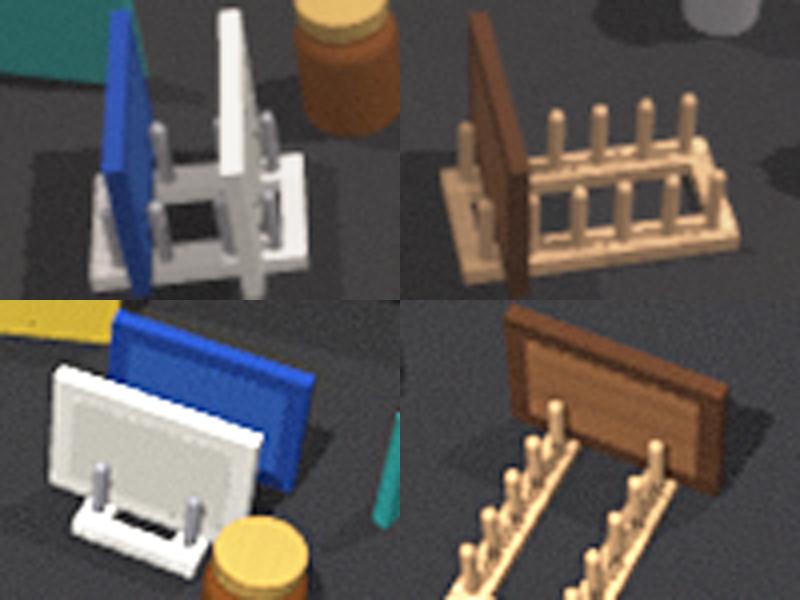

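```bash
cat >> h.py <<'E'
def down(phi): # tool y along world angle phi (deg), z down
    y=np.array([np.cos(np.radians(phi)),np.sin(np.radians(phi)),0]);z=np.array([0,0,-1.]);return np.column_stack([np.cross(y,z),y,z])
def rel(p,phi,s=None):
    s=s or robot.state();R0=R.from_rotvec(s["orientation"]).as_matrix()
    d=R0.T@(np.array(p)-s["position"])/.25; w=R.from_matrix(R0.T@down(phi)).as_rotvec()/(np.pi/2)
    print("shift",np.round(d,3),"turn",np.round(w,3))
def st():
    s=robot.state();R0=R.from_rotvec(s["orientation"]).as_matrix()
    print("t",round(s["t"],2),"pos",np.round(s["position"],4),"phi",round(np.degrees(np.arctan2(R0[1,1],R0[0,1])),2),"tilt",np.round(R0[:2,2],4),"F",np.round(s["wrist_force"],1),"w",round(s["gripper_width"],4),"ff",round(s["finger_force"],1),"q",np.round(s["joint_positions"],2));return s
E
python3 - <<'E'
from h import *
st()
for phi in(90,-90,0): rel([.36,.42,.40],phi)
E
```

```text
t 1.25 pos [0.1525 0.6319 0.2165] phi 76.43 tilt [0. 0.] F [ 0.2 -0.6 -0.2] w 0.094 ff 0.0 q [ 1.16  0.25  1.56  0.    1.34 -0.17]
shift [-1.006 -0.629 -0.734] turn [ 0.    -0.    -0.151]
shift [-1.006 -0.629 -0.734] turn [-0.    -0.     1.849]
shift [-1.006 -0.629 -0.734] turn [ 0.    -0.     0.849]
```

Request:
drive_tool --targets '[[[-0.2,-0.12,-0.15],[0,0,0]],[[-0.4,-0.25,-0.3],[0,0,-0.05]],[[-0.6,-0.38,-0.45],[0,0,-0.1]],[[-0.8,-0.5,-0.6],[0,0,-0.15]],[[-1,-0.63,-0.73],[0,0,-0.15]]]' --grip 0.4

```text
t: 1.88
position: [0.3385, 0.4406, 0.3831]
orientation: [0.001, 3.141, 0.001]
wrist_force: [-0.1, 0.2, 0.6]
gripper_width: 0.0478
finger_force: 0.0
```

```bash
python3 - <<'E'
from h import *
st()
rel([.50,.25,.40],90)
E
```

```text
t 1.88 pos [0.3385 0.4406 0.3831] phi 89.97 tilt [0.0009 0.0007] F [-0.1  0.2  0.6] w 0.0478 ff 0.0 q [ 0.71 -0.07  1.59 -0.    1.62 -0.86]
shift [-0.646 -0.762 -0.067] turn [ 0.     0.001 -0.   ]
```

Request:
drive_tool --targets '[[[-0.16,-0.2,-0.03],[0,0,0]],[[-0.32,-0.4,-0.06],[0,0,0]],[[-0.48,-0.6,-0.06],[0,0,0]],[[-0.6,-0.7,-0.06],[0,0,0]],[[-0.6,-0.7,-0.06],[0,0,0]]]'

```text
t: 2.5
position: [0.4889, 0.2647, 0.3961]
orientation: [-0.009, -3.141, 0.001]
wrist_force: [0.6, 0.3, -0.2]
gripper_width: 0.0375
finger_force: 0.0
```

```bash
python3 - <<'E'
from h import *
st();p=robot.camera("wrist");save(p,"w1.png");print(p["K"])
for th in("grip","stand","rack","wood_board"): print(th,[(np.round(r["uv"]),round(r["p"],2)) for r in robot.landmark_of(th,p)[:2]])
E
```

```text
t 2.5 pos [0.4889 0.2647 0.3961] phi 89.68 tilt [-0.0008 -0.0004] F [ 0.6  0.3 -0.2] w 0.0375 ff 0.0 q [ 0.29 -0.07  1.57 -0.    1.64 -1.27]
[[391.45001065   0.         322.88881491]
 [  0.         391.45001065 238.75801329]
 [  0.           0.           1.        ]]
grip [(array([399., 267.]), 0.92)]
stand [(array([378., 226.]), 0.7)]
rack [(array([120., 226.]), 0.43), (array([267., 100.]), 0.29)]
wood_board [(array([124., 225.]), 0.8), (array([ 47., 343.]), 0.27)]
```

View pics/w1.png

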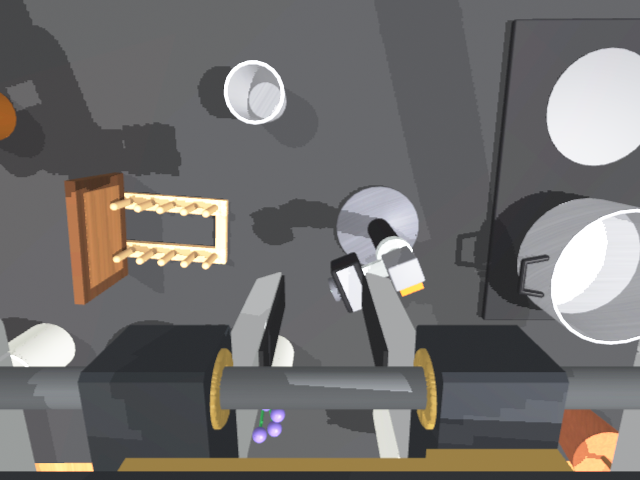

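The wrist view shows the rack at (90-228, 175-300), with the wooden board at its left end. The stand foot is at (378,226). The grey grip block's top is at about (405,273), with the orange button below it at (412,288) on the +x side and the camera at (350,280). The stand is yawed about +19°. I'll move over the rack and then the drainer.

Request:
drive_tool --targets '[[[0,-0.23,0],[0,0,0]],[[0,-0.46,0],[0,0,0]],[[0,-0.69,0],[0,0,0]],[[0,-0.9,0],[0,0,0]],[[0,-0.9,0],[0,0,0]]]'

```text
t: 3.38
position: [0.4869, 0.0403, 0.3968]
orientation: [0.007, 3.141, -0.0]
wrist_force: [-0.5, 0.5, 0.3]
gripper_width: 0.0375
finger_force: 0.0
```

```bash
python3 - <<'E'
from h import *
s=st();p=robot.camera("wrist");save(p,"w2.png");np.savez("w2.npz",**{k:p[k] for k in("color","K","extrinsics")})
uv=proj(p,[.54,.03,.03]).astype(int);print(uv)
u,v=uv;u0=max(u-110,0);v0=max(v-82,0);print(u0,v0)
cv2.imwrite("pics/w2c.png",cv2.resize(p["color"][v0:v0+165,u0:u0+220,::-1],(800,600),interpolation=cv2.INTER_CUBIC))
E
```

```text
t 3.38 pos [0.4869 0.0403 0.3968] phi 89.73 tilt [ 0.0005 -0.0002] F [-0.5  0.5  0.3] w 0.0375 ff 0.0 q [-0.15 -0.23  1.72 -0.    1.66 -1.72]
[315 231]
205 149
```

View pics/w2c.png

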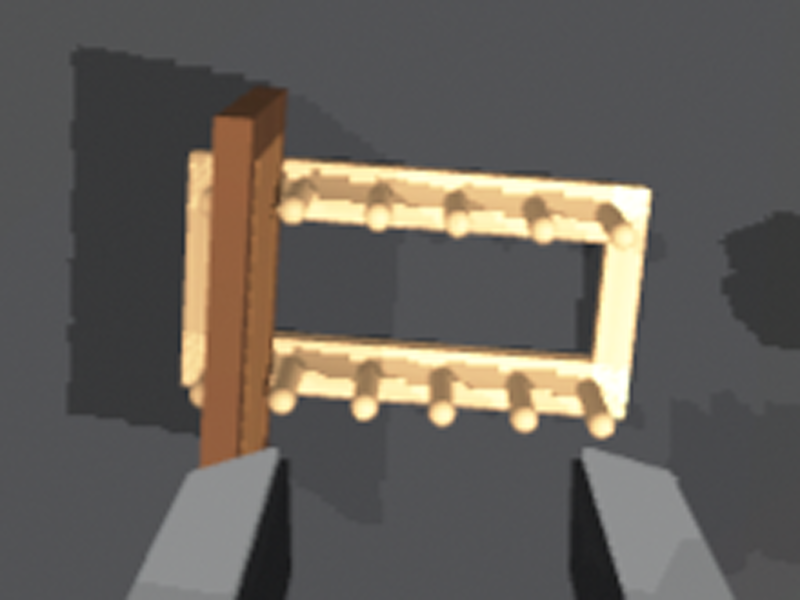

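Request:
drive_tool --targets '[[[0.04,-0.23,0],[0,0,0]],[[0.08,-0.46,0],[0,0,0]],[[0.12,-0.69,0],[0,0,0]],[[0.16,-0.92,0],[0,0,0]],[[0.2,-1,0],[0,0,0]]]'

```text
t: 4.05
position: [0.437, -0.2087, 0.3963]
orientation: [-0.001, -3.141, -0.001]
wrist_force: [-0.2, -0.2, -0.7]
gripper_width: 0.0376
finger_force: 0.0
```

The crop shows ten dowel tips in two rows, y=208-235 and y=400-425. The middle slot lies between the 2nd and 3rd visible pairs: (378,215)/(456,222) and (363,408)/(440,412). The wooden board is at the left.

```bash
python3 - <<'E'
from h import *
from scipy.optimize import least_squares
p=dict(np.load("w2.npz"))
px=np.array([[292,208],[378,215],[456,222],[541,230],[622,235],[282,400],[363,408],[440,412],[523,420],[600,425]],float)
px=(px+.5)/(800/220)-.5+[205,149]
ys=[-.0455,-.0145,.0145,.0455,.0745]
L=np.array([[x,y] for x in(-.036,.036) for y in ys])
for z in(.058,.061):
    W=np.array([onz(p,u,z)[:2] for u in px])
    def f(q,k=1):
        c,s=np.cos(q[2]),np.sin(q[2]);return (q[:2]+L@np.array([[c,s],[-s,c]])-W)
    r=least_squares(lambda q:f(q).ravel(),[.54,.03,0]);print("rack",z,r.x[:2],np.degrees(r.x[2]),"rms mm",np.sqrt((r.fun**2).mean())*1e3)
s=st();p=robot.camera("wrist");save(p,"w3.png");np.savez("w3.npz",**{k:p[k] for k in("color","K","extrinsics")})
for th in("blue_tile","white_tile","drainer"): print(th,[(np.round(r["bbox"]),round(r["p"],2)) for r in robot.look_for(th,p)[:2]])
u,v=proj(p,[.48,-.31,.06]).astype(int);u0=max(u-110,0);v0=max(v-82,0);print(u0,v0)
cv2.imwrite("pics/w3c.png",cv2.resize(p["color"][v0:v0+165,u0:u0+220,::-1],(800,600),interpolation=cv2.INTER_CUBIC))
E
```

```text
rack 0.058 [0.5388264  0.03242526] -4.839709212131522 rms mm 0.36658773557531926
rack 0.061 [0.53807535 0.03238307] -4.839708159270875 rms mm 0.43292981285286386
t 4.05 pos [ 0.437  -0.2087  0.3963] phi 89.95 tilt [-0.0003  0.0006] F [-0.2 -0.2 -0.7] w 0.0376 ff 0.0 q [-0.68 -0.24  1.73  0.    1.66 -2.25]
blue_tile [(array([125., 267., 185., 323.]), 0.58), (array([ 76.,  33., 234., 106.]), 0.58)]
white_tile [(array([260., 170., 288., 276.]), 0.85), (array([557., 363., 622., 460.]), 0.53)]
drainer [(array([229., 183., 304., 256.]), 0.97)]
136 147
```

View pics/w3c.png

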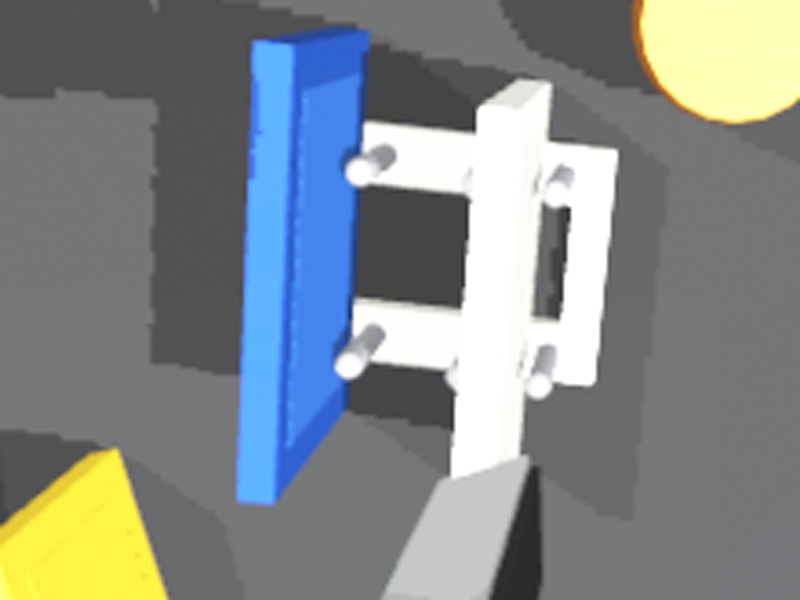

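The blue tile's top face has corners at crop (253,41), (296,45), (275,503), (237,500). The drainer's dowels are beside it at (360,165) and (350,360), and the white tile is at x≈500.

```bash
python3 - <<'E'
from h import *
p=dict(np.load("w3.npz"))
px=(np.array([[253,41],[296,45],[275,503],[237,500]],float)+.5)/(800/220)-.5+[136,147]
W=np.array([onz(p,u,.122) for u in px]);print(W)
c=W.mean(0);a=(W[0]+W[1])/2;b=(W[2]+W[3])/2;yaw=np.degrees(np.arctan2((b-a)[1],(b-a)[0]))
print("c",c,"yaw",yaw,"len",np.linalg.norm(b-a),"th",np.linalg.norm(W[0]-W[1]))
st()
rel([c[0],c[1],.20],90+yaw); rel([c[0],c[1],.095],90+yaw)
E
```

```text
[[ 0.38424339 -0.33910511  0.122     ]
 [ 0.38543207 -0.32607663  0.122     ]
 [ 0.5341923  -0.34289366  0.122     ]
 [ 0.53313824 -0.35538723  0.122     ]]
c [ 0.4592515  -0.34086566  0.122     ] yaw -6.345206645333457 len 0.1497448701659344 th 0.01308259200546432
t 4.25 pos [ 0.4376 -0.2066  0.3967] phi 90.05 tilt [0.0004 0.0005] F [-0.1  0.1 -0.8] w 0.0379 ff 0.0 q [-0.68 -0.25  1.73  0.    1.66 -2.25]
shift [-0.086 -0.537  0.787] turn [0.    0.    0.071]
shift [-0.086 -0.538  1.207] turn [0.    0.    0.071]
```

Request:
drive_tool --targets '[[[-0.03,-0.2,0.1],[0,0,0.07]],[[-0.06,-0.4,0.25],[0,0,0.07]],[[-0.086,-0.537,0.45],[0,0,0.07]],[[-0.086,-0.537,0.65],[0,0,0.07]],[[-0.086,-0.537,0.78],[0,0,0.07]]]'

```text
t: 4.88
position: [0.4589, -0.3399, 0.1987]
orientation: [-0.17, -3.135, -0.004]
wrist_force: [0.2, 0.3, -0.1]
gripper_width: 0.0374
finger_force: 0.0
```

```bash
python3 - <<'E'
from h import *
st();rel([.4593,-.3409,.095],83.65)
p=robot.camera("wrist");u=p["color"].astype(int)
m=((u[...,2]>u[...,0]+90)&(u[...,2]>150)).astype(np.uint8)
for q in [[.385,-.3326],[.5337,-.349]]: print(proj(p,[*q,.122]))
b=u[:,:,:]
for r in (150,180,210,240,270): print(r,np.where((u[r,:,2]>230)&(u[r,:,0]<130))[0][[0,-1]] if ((u[r,:,2]>230)&(u[r,:,0]<130)).any() else None)
E
```

```text
t 4.88 pos [ 0.4589 -0.3399  0.1987] phi 83.78 tilt [-0.0019  0.0028] F [ 0.2  0.3 -0.1] w 0.0374 ff 0.0 q [-0.84  0.08  1.78  0.    1.29 -2.3 ]
shift [-0.003 -0.005  0.415] turn [ 0.002 -0.001  0.001]
[322.09746231 137.75491506]
[321.59925081 358.14161827]
150 [313 330]
180 [313 330]
210 [313 329]
240 [313 329]
270 None
```

Request:
drive_tool --targets '[[[0,0,0.12],[0,0,0]],[[0,0,0.24],[0,0,0]],[[0,0,0.36],[0,0,0]],[[0,0,0.415],[0,0,0]],[[0,0,0.415],[0,0,0]]]'

```text
t: 5.55
position: [0.4587, -0.3415, 0.0979]
orientation: [-0.172, -3.136, -0.001]
wrist_force: [-1.0, -0.1, 1.7]
gripper_width: 0.0376
finger_force: 0.0
```

Request:
drive_tool --targets '[[[0,0,0],[0,0,0]],[[0,0,0],[0,0,0]],[[0,0,0],[0,0,0]],[[0,0,0],[0,0,0]],[[0,0,0],[0,0,0]]]' --grip 0

```text
t: 6.18
position: [0.4585, -0.3428, 0.0987]
orientation: [0.175, 3.136, -0.001]
wrist_force: [-0.6, 0.5, 4.3]
gripper_width: 0.0119
finger_force: 30.0
```

```bash
python3 - <<'E'
from h import *
st()
E
```

```text
t 6.17 pos [ 0.4585 -0.3428  0.0987] phi 83.63 tilt [ 0.0009 -0.0008] F [-0.6  0.5  4.3] w 0.0119 ff 30.0 q [-0.84  0.2   1.84  0.    1.1  -2.3 ]
```

Request:
drive_tool --targets '[[[0,0,-0.1],[0,0,0]],[[0,0,-0.25],[0,0,0]],[[0,0,-0.4],[0,0,0]],[[0,0,-0.55],[0,0,0]],[[0,0,-0.65],[0,0,0]]]'

```text
t: 6.8
position: [0.4579, -0.3423, 0.2608]
orientation: [-0.175, -3.136, -0.0]
wrist_force: [-0.2, -1.4, -3.4]
gripper_width: 0.0117
finger_force: 30.0
```

```bash
python3 - <<'E'
from h import *
st();rel([.5385,.0324,.255],85.16)
E
```

```text
t 6.8 pos [ 0.4579 -0.3423  0.2608] phi 83.63 tilt [-0.0004  0.0002] F [-0.2 -1.4 -3.4] w 0.0117 ff 30.0 q [-0.84  0.03  1.72 -0.    1.4  -2.3 ]
shift [-0.154  1.525  0.023] turn [ 0.    -0.    -0.017]
```

Request:
drive_tool --targets '[[[0,0.15,0],[0,0,0]],[[-0.04,0.35,0],[0,0,0]],[[-0.07,0.55,0],[0,0,0]],[[-0.1,0.75,0],[0,0,-0.01]],[[-0.12,0.9,0],[0,0,-0.017]]]'

```text
t: 7.42
position: [0.5123, -0.1199, 0.2586]
orientation: [-0.131, -3.136, -0.002]
wrist_force: [0.4, 0.3, -3.3]
gripper_width: 0.0115
finger_force: 30.0
```

Request:
drive_tool --targets '[[[-0.01,0.15,0],[0,0,0]],[[-0.02,0.3,0],[0,0,0]],[[-0.025,0.45,0],[0,0,0]],[[-0.03,0.6,0],[0,0,0]],[[-0.03,0.6,0],[0,0,0]]]'

```text
t: 8.05
position: [0.5321, 0.0286, 0.2587]
orientation: [-0.127, -3.136, -0.001]
wrist_force: [-0.7, -0.7, -4.1]
gripper_width: 0.0122
finger_force: 30.0
```

```bash
python3 - <<'E'
from h import *
st();rel([.5385,.0324,.17],85.16);p=robot.camera("wrist");save(p,"w4.png")
p0=robot.camera("side");save(p0,"s4.png")
a=cv2.resize(p["color"][::,:,::-1],(400,300));b=cv2.resize(p0["color"][200:350,230:430,::-1],(400,300))
cv2.imwrite("pics/c4.png",np.hstack([a,b]))
E
```

```text
t 8.05 pos [0.5321 0.0286 0.2587] phi 85.36 tilt [-0.0029  0.0005] F [-0.7 -0.7 -4.1] w 0.0122 ff 30.0 q [-0.16 -0.06  1.81  0.    1.4  -1.65]
shift [-0.025  0.017  0.355] turn [ 0.    -0.002  0.002]
```

View pics/c4.png

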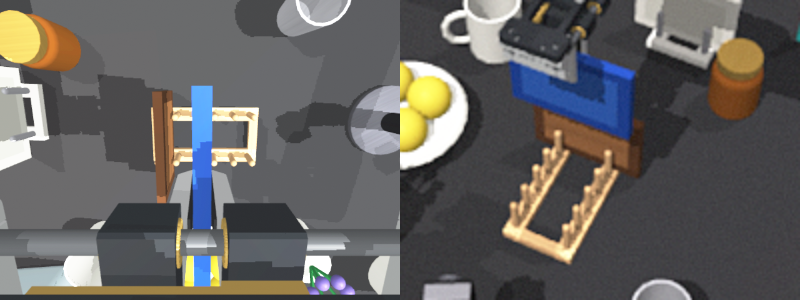

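The tile is held upright above the rack, with the wooden board to its left in the wrist view. I'll lower it to just above the dowels and check the alignment there.

Request:
drive_tool --targets '[[[-0.025,0.017,0.1],[0,0,0]],[[-0.025,0.017,0.2],[0,0,0]],[[-0.025,0.017,0.3],[0,0,0]],[[-0.025,0.017,0.35],[0,0,0]],[[-0.025,0.017,0.35],[0,0,0]]]'

```text
t: 8.78
position: [0.539, 0.0298, 0.1719]
orientation: [-0.134, -3.136, -0.0]
wrist_force: [0.3, 0.5, -2.8]
gripper_width: 0.0117
finger_force: 30.0
```

```bash
python3 - <<'E'
from h import *
st()
for i in range(4): robot.camera("wrist")
s=st();rel([.5385,.0324,.098],85.16)
p=robot.camera("wrist");
# predicted dowel tips vs tile face check
c=np.radians(-4.84);Rz=np.array([[np.cos(c),-np.sin(c)],[np.sin(c),np.cos(c)]])
for x,y in((-.036,-.0145),(-.036,.0145)): print(proj(p,[*(Rz@[x,y]+[.5385,.0324]),.06]))
t=s["position"][:2]
zb=s["position"][2]-.0865
for y in(-.006,.006): print("tile end bottom/top",proj(p,[*(Rz@[-.075,y]+t),zb]),proj(p,[*(Rz@[-.075,y]+t),zb+.11]))
cv2.imwrite("pics/w5.png",cv2.resize(p["color"][100:280,200:440,::-1],(800,600),interpolation=cv2.INTER_CUBIC))
E
```

```text
t 8.78 pos [0.539  0.0298 0.1719] phi 85.1 tilt [-0.0022  0.0002] F [ 0.3  0.5 -2.8] w 0.0117 ff 30.0 q [-0.15  0.03  1.88 -0.    1.23 -1.64]
t 8.97 pos [0.5405 0.0301 0.1742] phi 85.15 tilt [ 0.0023 -0.0004] F [ 0.7  0.4 -3.5] w 0.0119 ff 30.0 q [-0.15  0.03  1.87 -0.    1.23 -1.64]
shift [0.009 0.009 0.305] turn [-0.     0.002 -0.   ]
[306.3134812  188.82494332]
[346.48943506 188.87956718]
tile end bottom/top [314.11454914 135.91913855] [307.55911095 134.71149146]
tile end bottom/top [333.17027998 135.94691705] [341.1088004  134.76047307]
```

View pics/w5.png

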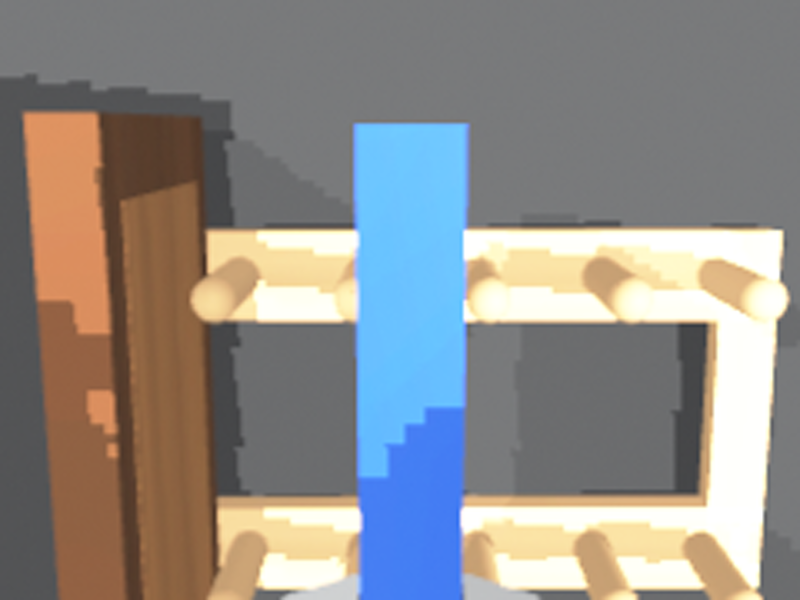

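Tile top is centred at u≈323.4 and the slot at 326.4, so it needs about +2.2 mm along y. That agrees with the TCP figure. Dropping in now.

Request:
drive_tool --targets '[[[0.005,0.009,0],[0,0,0]],[[0.005,0.009,0.04],[0,0,0]],[[0.005,0.009,0.09],[0,0,0]],[[0.005,0.009,0.14],[0,0,0]],[[0.005,0.009,0.14],[0,0,0]]]'

```text
t: 9.65
position: [0.5373, 0.0329, 0.1359]
orientation: [-0.132, -3.135, -0.001]
wrist_force: [0.0, -0.9, -3.5]
gripper_width: 0.0116
finger_force: 30.0
```

```bash
python3 - <<'E'
from h import *
for i in range(5): st();robot.camera("wrist")
rel([.5385,.0324,.098],85.16)
E
```

```text
t 9.65 pos [0.5373 0.0329 0.1359] phi 85.16 tilt [-0.0037  0.0006] F [ 0.  -0.9 -3.5] w 0.0116 ff 30.0 q [-0.15  0.08  1.9  -0.    1.17 -1.64]
t 9.7 pos [0.538  0.0328 0.1369] phi 85.16 tilt [-0.0018  0.0003] F [ 0.1 -0.4 -3.5] w 0.0117 ff 30.0 q [-0.15  0.08  1.9  -0.    1.17 -1.64]
t 9.75 pos [0.5386 0.0327 0.1376] phi 85.16 tilt [-0.0004  0.    ] F [ 0.5 -0.1 -3.5] w 0.0119 ff 30.0 q [-0.15  0.07  1.9  -0.    1.17 -1.64]
t 9.8 pos [0.5389 0.0327 0.1381] phi 85.16 tilt [ 0.0005 -0.0001] F [-0.5 -0.1 -3.5] w 0.0119 ff 30.0 q [-0.15  0.07  1.9  -0.    1.17 -1.64]
t 9.85 pos [0.539  0.0326 0.1383] phi 85.16 tilt [ 0.001  -0.0001] F [-0.1 -0.2 -3.6] w 0.0118 ff 30.0 q [-0.15  0.07  1.9   0.    1.17 -1.64]
shift [ 0.002 -0.001  0.162] turn [-0.     0.001  0.   ]
```

Inside the dowels (tile bottom at about 52 mm) with no contact. Going down the rest.

Request:
drive_tool --targets '[[[0,0,0.05],[0,0,0]],[[0,0,0.1],[0,0,0]],[[0,0,0.14],[0,0,0]],[[0,0,0.16],[0,0,0]],[[0,0,0.16],[0,0,0]]]'

```text
t: 10.52
position: [0.5386, 0.0328, 0.0987]
orientation: [-0.132, -3.138, 0.0]
wrist_force: [-4.3, -0.1, 4.5]
gripper_width: 0.0118
finger_force: 30.0
```

```bash
python3 - <<'E'
from h import *
for i in range(5): robot.camera("wrist")
st()
E
```

```text
t 10.78 pos [0.5386 0.0328 0.0987] phi 85.17 tilt [-0.0006  0.    ] F [-4.7  0.4  6.4] w 0.0121 ff 30.0 q [-0.15  0.13  1.92 -0.    1.09 -1.64]
```

Seated: the height is the same as in the drainer, and there is contact force. Releasing part-way, then rising.

Request:
drive_tool --targets '[[[0,0,0],[0,0,0]],[[0,0,0],[0,0,0]],[[0,0,0],[0,0,0]],[[0,0,-0.05],[0,0,0]],[[0,0,-0.15],[0,0,0]]]' --grip 0.4

```text
t: 11.4
position: [0.5379, 0.0328, 0.1355]
orientation: [-0.133, -3.137, -0.0]
wrist_force: [-0.2, -0.1, -0.1]
gripper_width: 0.0377
finger_force: 0.0
```

Request:
drive_tool --targets '[[[0,0,-0.2],[0,0,0]],[[0,0,-0.4],[0,0,0]],[[0,0,-0.6],[0,0,0]],[[0,0,-0.8],[0,0,0]],[[0,0,-0.9],[0,0,0]]]'

```text
t: 12.02
position: [0.5393, 0.0327, 0.3651]
orientation: [0.132, 3.133, -0.001]
wrist_force: [0.8, -0.8, -1.0]
gripper_width: 0.0374
finger_force: 0.0
```

```bash
python3 - <<'E'
from h import *
st();p=robot.camera("wrist");save(p,"w6.png");q=robot.camera("side");save(q,"s6.png")
cv2.imwrite("pics/c6.png",np.hstack([cv2.resize(p["color"][:,:,::-1],(400,300)),cv2.resize(q["color"][230:350,250:410,::-1],(400,300))]))
rel([.44,.30,.36],19)
E
```

```text
t 12.03 pos [0.5393 0.0327 0.3651] phi 85.17 tilt [ 0.0061 -0.0009] F [ 0.8 -0.8 -1. ] w 0.0374 ff 0.0 q [-0.15 -0.1   1.66  0.    1.58 -1.64]
shift [0.488 1.032 0.016] turn [0.003 0.005 0.735]
```

View pics/c6.png

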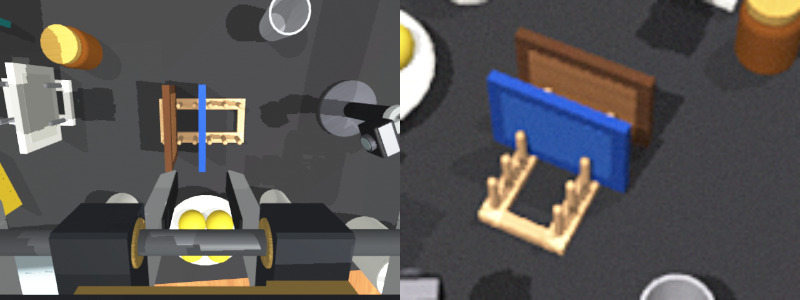

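The blue tile stands in the middle slot, clear of the wooden board. Next is the stand: turn and move to a viewing pose just beside the grip.

Request:
drive_tool --targets '[[[0,0.1,0],[0,0,0.1]],[[0,0.3,0],[0,0,0.2]],[[0,0.5,0],[0,0,0.31]],[[0,0.7,0],[0,0,0.42]],[[0,0.9,0],[0,0,0.52]]]' --grip 0.7

```text
t: 12.75
position: [0.5569, 0.2584, 0.3588]
orientation: [-1.375, -2.823, 0.002]
wrist_force: [-0.3, -0.5, 0.4]
gripper_width: 0.0657
finger_force: 0.0
```

```bash
python3 - <<'E'
from h import *
st();rel([.553,.31,.37],19)
E
```

```text
t 12.75 pos [0.5569 0.2584 0.3588] phi 38.06 tilt [-0.002  -0.0006] F [-0.3 -0.5  0.4] w 0.0657 ff 0.0 q [ 0.25  0.08  1.48 -0.    1.58 -0.41]
shift [ 0.172  0.115 -0.045] turn [-0.001 -0.     0.212]
```

Request:
drive_tool --targets '[[[0.1,0.05,0],[0,0,0.1]],[[0.17,0.11,-0.04],[0,0,0.2]],[[0.17,0.11,-0.04],[0,0,0.21]],[[0.17,0.11,-0.04],[0,0,0.21]]]'

```text
t: 13.25
position: [0.5525, 0.3065, 0.3692]
orientation: [-1.812, -2.566, 0.002]
wrist_force: [0.1, 0.7, 0.3]
gripper_width: 0.0656
finger_force: 0.0
```

```bash
python3 - <<'E'
from h import *
for i in range(3): robot.camera("wrist")
st();p=robot.camera("wrist");np.savez("w7.npz",**{k:p[k] for k in("color","K","extrinsics")})
print([(np.round(r["uv"],1),round(r["p"],2),onz(p,r["uv"],.194)) for r in robot.landmark_of("grip",p)[:2]])
u,v=proj(p,[.54,.346,.21]).astype(int);u0=max(u-80,0);v0=max(v-60,0);print(u0,v0)
cv2.imwrite("pics/w7.png",cv2.resize(p["color"][v0:v0+120,u0:u0+160,::-1],(800,600),interpolation=cv2.INTER_CUBIC))
E
```

```text
t 13.4 pos [0.5528 0.3063 0.3698] phi 19.45 tilt [-0.0008 -0.0004] F [-0.3 -1.1  0.2] w 0.0654 ff 0.0 q [ 0.33  0.12  1.42 -0.    1.6  -0.01]
[(array([328. , 176.1]), 0.69, array([0.54164072, 0.34520166, 0.194     ]))]
246 116
```

View pics/w7.png

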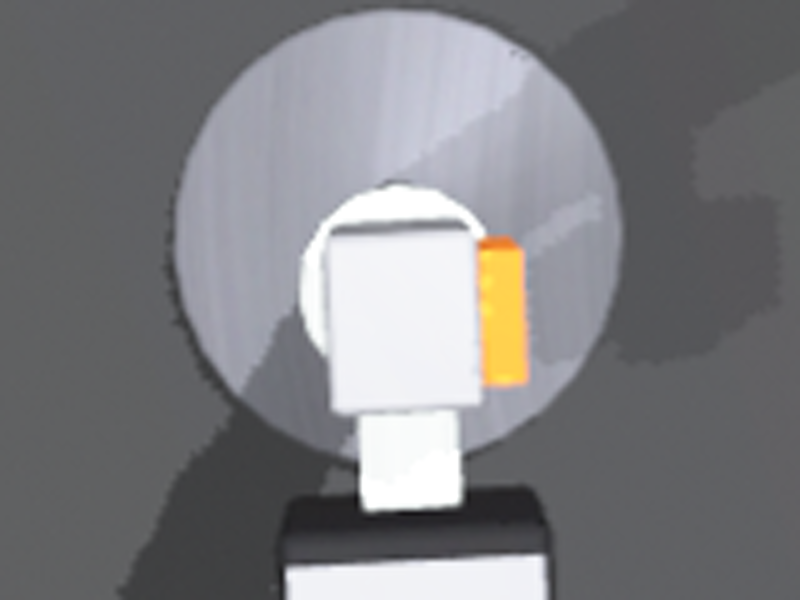

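The grip block's top face has corners at crop (328,232), (475,229), (482,404), (331,413). The orange button is on its right (+x) side at x=480-527, and the camera is below it (-y).

```bash
python3 - <<'E'
from h import *
p=dict(np.load("w7.npz"))
f=lambda l:np.array([onz(p,u,z) for u,z in zip((np.array([q[:2] for q in l],float)+.5)/5-.5+[246,116],[q[2] for q in l])])
W=f([(328,232,.214),(475,229,.214),(482,404,.214),(331,413,.214)])
c=W.mean(0);ex=(W[1]-W[0]+W[2]-W[3])/2;ey=(W[0]-W[3]+W[1]-W[2])/2
print("c",c,"wx",np.linalg.norm(ex),"wy",np.linalg.norm(ey),"yaw x",np.degrees(np.arctan2(ex[1],ex[0])),"yaw y",np.degrees(np.arctan2(-ey[0],ey[1])))
B=f([(481,248,.211),(523,248,.211),(527,384,.211),(483,386,.211)]);print("button",B)
fc=f([(400,235,.003)]);print("foot",fc)
yaw=np.arctan2(ex[1],ex[0])/2+np.arctan2(-ey[0],ey[1])/2
t=c+.001*np.array([np.cos(yaw),np.sin(yaw),0]);print(t,np.degrees(yaw))
st();rel([t[0],t[1],.25],np.degrees(yaw));rel([t[0],t[1],.186],np.degrees(yaw))
E
```

```text
c [0.54056203 0.34366607 0.214     ] wx 0.02455826891492211 wy 0.029144277200165755 yaw x 21.870062063552037 yaw y 21.27781276072209
button [[0.54863989 0.35880409 0.211     ]
 [0.55515706 0.36111811 0.211     ]
 [0.56366063 0.34032559 0.211     ]
 [0.55683158 0.33754348 0.211     ]]
foot [[0.54043657 0.34509189 0.003     ]]
[0.54149197 0.34403377 0.214     ] 21.573937412137063
t 13.5 pos [0.5528 0.3066 0.3701] phi 19.44 tilt [-0.0003 -0.0002] F [0.6 0.3 0.8] w 0.066 ff 0.0 q [ 0.33  0.12  1.42 -0.    1.6  -0.01]
shift [0.156 0.007 0.481] turn [-0.     0.    -0.024]
shift [0.157 0.007 0.737] turn [-0.     0.    -0.024]
```

Request:
drive_tool --targets '[[[0.08,0,0.1],[0,0,-0.024]],[[0.156,0.007,0.25],[0,0,-0.024]],[[0.156,0.007,0.4],[0,0,-0.024]],[[0.156,0.007,0.48],[0,0,-0.024]],[[0.156,0.007,0.48],[0,0,-0.024]]]'

```text
t: 14.12
position: [0.5409, 0.344, 0.2489]
orientation: [-1.765, -2.597, 0.004]
wrist_force: [0.2, 0.4, 1.2]
gripper_width: 0.0657
finger_force: 0.0
```

```bash
python3 - <<'E'
from h import *
for i in range(3): robot.camera("wrist")
st();rel([.5415,.3440,.186],21.7)
E
```

```text
t 14.28 pos [0.5425 0.3448 0.2526] phi 21.6 tilt [0.0032 0.0013] F [0.2 0.  0.6] w 0.0658 ff 0.0 q [ 0.39  0.2   1.55 -0.    1.39  0.01]
shift [-0.002 -0.006  0.266] turn [ 0.002 -0.    -0.001]
```

Request:
drive_tool --targets '[[[0,-0.003,0.08],[0,0,0]],[[0,-0.003,0.16],[0,0,0]],[[0,-0.003,0.24],[0,0,0]],[[0,-0.003,0.262],[0,0,0]],[[0,-0.003,0.262],[0,0,0]]]'

```text
t: 14.9
position: [0.5405, 0.3443, 0.1842]
orientation: [-1.765, -2.598, 0.001]
wrist_force: [0.4, -0.3, 1.0]
gripper_width: 0.0658
finger_force: 0.0
```

Request:
drive_tool --targets '[[[0,0,0],[0,0,0]],[[0,0,0],[0,0,0]],[[0,0,0],[0,0,0]],[[0,0,0],[0,0,0]],[[0,0,0],[0,0,0]]]' --grip 0

```text
t: 15.52
position: [0.5418, 0.3448, 0.1856]
orientation: [1.763, 2.598, 0.004]
wrist_force: [5.3, 2.6, -0.5]
gripper_width: 0.0261
finger_force: 30.0
```

```bash
python3 - <<'E'
from h import *
for i in range(3): robot.camera("wrist")
st()
E
```

```text
t 15.68 pos [0.5418 0.3448 0.1856] phi 21.66 tilt [0.0032 0.0011] F [ 5.9  2.1 -0.5] w 0.0258 ff 30.0 q [ 0.39  0.25  1.61 -0.    1.28  0.01]
```

The width is 26 mm, so the button is fully in. Pulling up steadily.

Request:
drive_tool --targets '[[[0,0.003,-0.03],[0,0,0]],[[0,0.003,-0.07],[0,0,0]],[[0,0.003,-0.11],[0,0,0]],[[0,0.003,-0.15],[0,0,0]],[[0,0.003,-0.19],[0,0,0]]]'

```text
t: 16.3
position: [0.5418, 0.3448, 0.2321]
orientation: [1.764, 2.598, 0.001]
wrist_force: [4.6, 2.1, -4.8]
gripper_width: 0.0258
finger_force: 30.0
```

```bash
python3 - <<'E'
from h import *
st()
E
```

```text
t 16.3 pos [0.5418 0.3448 0.2321] phi 21.66 tilt [0.0012 0.0003] F [ 4.6  2.1 -4.8] w 0.0258 ff 30.0 q [ 0.39  0.21  1.57 -0.    1.36  0.01]
```

Request:
drive_tool --targets '[[[0,0,-0.04],[0,0,0]],[[0,0,-0.09],[0,0,0]],[[0,0,-0.14],[0,0,0]],[[0,0,-0.19],[0,0,0]],[[0,0,-0.23],[0,0,0]]]'

```text
t: 16.92
position: [0.5418, 0.3447, 0.2897]
orientation: [1.764, 2.598, 0.001]
wrist_force: [5.2, 1.7, -5.7]
gripper_width: 0.0261
finger_force: 30.0
```

Request:
drive_tool --targets '[[[0,0,-0.01],[0,0,0]],[[0,0,-0.02],[0,0,0]],[[0,0,-0.02],[0,0,0]]]'

```text
t: 17.3
position: [0.5418, 0.3447, 0.2948]
orientation: [1.765, 2.598, 0.002]
wrist_force: [3.8, 2.2, -1.8]
gripper_width: 0.0264
finger_force: 30.0
```

```bash
python3 - <<'E'
from h import *
for i in range(3): robot.camera("wrist")
st()
E
```

```text
t 17.45 pos [0.5418 0.3447 0.2947] phi 21.63 tilt [0.0011 0.0003] F [ 4.7  1.6 -2.8] w 0.0258 ff 30.0 q [ 0.39  0.17  1.5  -0.    1.47  0.01]
```

Request:
drive_tool --targets '[[[0,0,-0.004],[0,0,0]],[[0,0,-0.008],[0,0,0]],[[0,0,-0.01],[0,0,0]],[[0,0,-0.01],[0,0,0]]]'

```text
t: 17.95
position: [0.5418, 0.3447, 0.2956]
orientation: [1.765, 2.599, 0.0]
wrist_force: [7.1, 3.2, -8.7]
gripper_width: 0.0259
finger_force: 30.0
```

```bash
python3 - <<'E'
from h import *
for i in range(3): robot.camera("wrist")
st()
E
```

```text
t 18.1 pos [0.5418 0.3447 0.2956] phi 21.63 tilt [0.0004 0.    ] F [ 7.   3.  -7.1] w 0.0261 ff 30.0 q [ 0.39  0.17  1.5  -0.    1.47  0.01]
```

Force is rising and the lift reads 0.110, which is the stop. One small extra push and a final check.

Request:
drive_tool --targets '[[[0,0,-0.004],[0,0,0]],[[0,0,-0.008],[0,0,0]],[[0,0,-0.008],[0,0,0]]]'

```text
t: 18.48
position: [0.5417, 0.3447, 0.2957]
orientation: [-1.765, -2.598, 0.001]
wrist_force: [9.8, 3.9, -13.3]
gripper_width: 0.0262
finger_force: 30.0
```

```bash
python3 - <<'E'
from h import *
for i in range(3): robot.camera("wrist")
st();save(robot.camera("scene"),"end.png")
E
```

```text
t 18.62 pos [0.5417 0.3447 0.2956] phi 21.62 tilt [-0.0007 -0.0002] F [  9.2   3.6 -13.5] w 0.0259 ff 30.0 q [0.39 0.17 1.5  0.   1.47 0.01]
```

View pics/end.png

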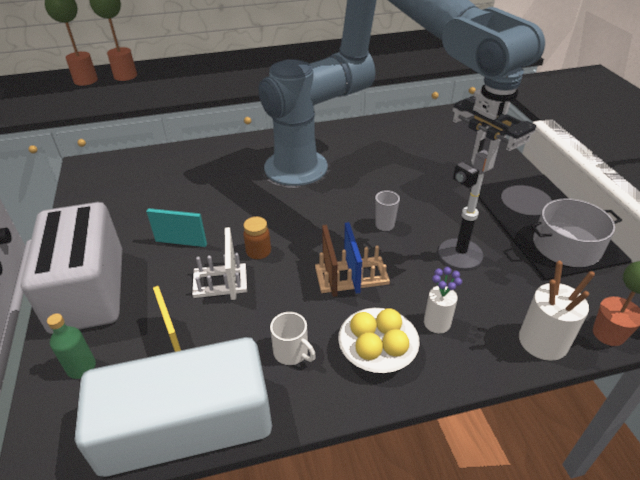

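The final view shows the blue tile in the middle slot at (353,260), the mast fully extended with the grip held at (485,150), and everything else where it was.

```bash
python3 -c "from rig import robot; print(robot.sign_off())"
```

```text
the job is handed in; nothing more can be done
None
```

The job is handed in at about 19 s: the blue tile stands released in the rack's middle slot, and the arm is holding the camera grip at the topmost stop with the button squeezed in; the system gave no verdict.

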